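Load a syringe barrel into its cradle and run it up the sloped stage

TASK

Lift the syringe barrel out of its rest and lay it in the cradle at the foot of the sloped stage, nozzle uphill and pushed down fully so that its flange sits in the gap behind the slotted plate; let go. Then push the cradle up the slope, sliding on the bed and never lifted, until it rests against the top stop, and finally swing the latch fully closed behind it. Do not disturb the petri dish, beaker, magnifying glass or jar.

Things in the scene. Friction and masses are not known exactly. Their poses are not given: they have to be found in the camera images.
- syringe: White plastic syringe barrel, no plunger, about 90 g, lying level in the rest, axis 45 mm above the table. Origin on its axis at the grip place; +x along the axis to the nozzle; y, z turn with its roll. Barrel 30 mm diameter, x = -47 to 52 mm; flange disc 44 mm diameter, x = -53 to -47; nozzle x = 52 to 78, tapering to 9 mm.
- flange (a point): Centre of the syringe's flange disc, on the axis (x = -50 mm of the syringe).
- nozzle (a point): End of the syringe's nozzle, on the axis (x = +78 mm of the syringe).
- rest: White low stand, fixed, with two forks holding the syringe. Origin under its centre, x along the syringe towards its nozzle, z up. Base 115 x 70 x 12 mm; forks at x = -43 to -33 and 33 to 43 mm, arms up to 57 mm above the table, 68 mm over all. Grip the barrel between the forks; the syringe's origin lies over this origin, 45 mm up.
- cradle: Loose grey plastic cradle, about 320 g, 120 mm long (x), 80 wide (y), 58 high, on the sloped bed. Origin at the centre of its underside, x uphill, z square to the bed. Base 12 mm thick, no walls at its sides. Along x: back plate -60 to -52 mm (72 wide, top z = 52), open flange gap -52 to -36, slotted plate -36 to -28, front fork 40 to 52; between plate and fork the barrel can be gripped.
- seat (a point): Fixed in the cradle at x = 6, y = 0, z = 38 mm: where the syringe's origin lies when seated, its +x along cradle +x. The slots of plate and fork are open at the top, 36 mm wide, floor at cradle z = 23 mm, with flared arms up to z = 58 mm (plate) and 52 (fork). The seated flange centre is at cradle x = -44, with 5 mm play to either side along x.
- push (a point): Fixed in the cradle: middle of the outer (downhill) face of its back plate, x = -60 mm, y = 0, 30 mm above its underside. Push here, uphill along the bed. About 2 to 7 N moves the cradle; friction holds it wherever it is left on the slope.
- cradle_front (a point): Middle of the lower front (uphill) edge of the cradle: x = +60 mm, z = 0 of the cradle.
- bed: Fixed sloped aluminium bed, slope 0.14 rad, 100 mm wide. Tilted frame: origin on the bed surface at the middle of the foot of the top stop's face (50 mm above the table), x uphill along the bed, y left looking uphill, z square to the bed. It runs from x = -235 mm to the stop (25 mm high, 14 thick) at x = 0. Side rails 8 mm high leave the cradle 2.5 mm play a side. Cradle front starts near x = -85 mm.
- latch (a joint): Swing latch, rad: 0 = fully closed (end stop), grows as it opens, starts 1.35 to 1.9, end 2.0. Steel arm 88 mm long, 21 to 33 mm above the bed, turning in the bed's plane about point latch_pivot; light friction, stays where left. Open it points downhill beside the bed; closed it lies square across the bed, 6 mm behind the back face of the homed cradle; it cannot close if the cradle is not home.
- latch_knob (a point): Middle of the black round knob standing on the latch arm, square to the bed: 16 mm diameter, 40 mm tall, spanning 32 to 72 mm above the bed. It travels on a circle of 82 mm radius; closed it is at bed x = -161, y = 2 mm; opening by q turns it clockwise seen from above about the pivot (at q = 1.57: bed x = -207, y = 108). Pinch it from above or push it.
- latch_pivot (a point): Point on the latch's pivot axis, 52 mm above the bed surface (bed x = -131, y = +78 mm).
- dish: Bystander: glass petri dish, 90 mm in diameter, 16 mm high, origin under its centre.
- beaker: Bystander: glass beaker, 72 mm in diameter, 85 mm high, origin under its centre.
- magnifier: Bystander: black hand magnifier lying flat, 172 mm long along its x, 74 mm lens, 10 mm high, origin under its middle.
- reagent: Bystander: glass jar with lid, 60 mm in diameter, 110 mm high, origin under its centre.
There are look-alikes about, which are no part of the job. Leave any blue or yellow look-alike of the cradle alone.

How it is judged:
By the outcome, as a careful person would: the job done as asked, in the order asked, and still so for the second after the job is handed in, with the robot touching nothing.
It also fails if it takes over 72 s, if anything falls off the work surface, if the arm or the gripper's body presses on something with over 40 N, if the wrist force passes 120 N, or if a joint passes its speed limit or range.

ROBOT

A 6-joint arm with a two-finger parallel gripper is mounted at the origin on the work surface. World frame = base frame: x ahead of the robot, y to its left, z up, the work surface at z = 0. Lengths are in mm, angles in rad, forces in N, time in s.
With the tool pointing down it reaches from about 375 to 900 mm from the base axis. Payload 3.1 kg.
Tool frame: the origin (TCP) lies between the finger pads; the fingertips stand 25 mm ahead of it and the grasp point (between the pads) lies 6 mm ahead of it; z points along the fingers, y is the line along which they close (so a half turn about z gives the same grasp; the last joint's range is limited). The gripper opens to 87 mm and grips with 3 to 60 N. Pads are 19 mm wide; open, the fingers measure 117 mm over their backs; the gripper's body (75 mm by 190 mm) begins 51 mm behind the grasp point.
Start: joints at [-1.371, 0.527, 1.433, -0, 1.181, -0.178], TCP at [231.149, -580.661, 247.548] pointing down, gripper open.
Joint ranges: [-3.08, 3.08], [-0.75, 2.2], [0.22, 2.44], [-1.43, 4.57], [0, 2.65], [-2.85, 2.85]. Speed limits (rad/s): [2.79, 2.79, 3.14, 3.14, 3.14, 3.14].

INTERFACE

Orientations are given as a 3x3 rotation matrix whose columns are the frame's x, y, z axes.
In Python, from workcell import env gives the robot as it stands.
- The arm moves only by the tool jog_arm, never from a script. Its argument "increments" is a list of rows, each an object with "linear": the shift along the tool's x, y, z in units of 40 mm (1.0 is 40 mm), a list of three; "twist": the turn, a rotation vector about the tool's x, y, z in units of 6 degrees (1.0 is 6 degrees), a list of three. In form: [{"linear": [tx, ty, tz], "twist": [wx, wy, wz]}, ...]. A call has 1 to 20 rows; each row shifts and turns the commanded pose from where the row before left it, along the tool's axes as they then stand; what a row does not reach is not made up. A row lasts 1/12 s, in which the tool goes at most 41.7 mm and 7.16 degrees, less where a joint would pass 70% of its speed; a pose out of reach is approached as far as the arm can. A call is refused whole if a number of a shift passes 1 or a number of a turn 1, either way. A call with a gripper value outside its range is refused whole. "fingers" is the finger opening in mm, from 0 to 87, set as the call begins (left out, the last holds). The fingers move at their own pace and stop on an object; "force" is the grip in N (left out, the last holds). Time passes only in rows, so rows that do not move let the fingers close. It gives the time, the measured TCP pose, the force, the opening and the grip force at its end, in the units of the state.
- env.sense(): the state, without advancing time (a new reading comes with each control period).
- env.snapshot(name): name is "side" or "top" or "wrist"; returns the picture (384x512x3 uint8, red, green, blue); there is no depth.
- env.get_calibration(name): a dict with "vertical_fov" (degrees; the focal length in pixels is half the picture's height over the tangent of half this angle, whatever the lens; pixels are square), "cx", "cy" (the principal point, pixels), "world_to_cam" (4x4, takes a point from world to camera coordinates); the wrist camera has in their place "T_tool_cam" (4x4, takes a point from camera to tool coordinates, whose origin is the TCP and whose axes are the flange's). Camera axes: x right, y up, looking along -z (the intrinsics and any distortion apply to the point x, -y, -z); pixel columns grow to the right and rows downward; lengths in mm; the calibration is good to about 2 mm. A picture is of the moment at which its call begins: read the wrist's pose just before it. get_calibration takes no time and is no camera call.
- env.finish_job(): hands the job in; it is judged then, once.
The state is a dict: "time_s": time; "joints": joint angles; "qvel": joint speeds; "joint_torque": joint torques, N m; "position": TCP position; "tcp_rot": TCP orientation; "wrist_force": force on the tool from outside, world axes, zero at the start; "moment": the same for the moment, N m; "finger_gap": finger opening in mm; "finger_force": force on a finger pad.
Only numpy, scipy, OpenCV 4.12 (cv2) and the standard library are available. Lean on these libraries where they do the work, as an engineer would, in place of code of your own. Each camera call takes 0.05 s, during which the arm holds its last target. There are 200 camera calls.

## Working session

There is one attempt and no reset: what is moved stays moved. The work goes in short steps, Python scripts to look and compute and a tool call to move; the robot and the scene stay as the last step left them, time stands still between calls to the robot, and variables do not carry over. Pictures are saved under pics/ and viewed, at most 10 in all, crops included, and the job is handed in when it is done.

Besides the shell and the picture viewer there is one more tool, called by a JSON object that holds its "name" and its "arguments", one argument or row to a line. jog_arm: Moves the arm, as the interface text tells. Its arguments: {"type":"object","properties":{"increments":{"type":"array","items":{"type":"object","properties":{"linear":{"type":"array","items":{"type":"number"}},"twist":{"type":"array","items":{"type":"number"}}}}},"fingers":{"type":"number"},"force":{"type":"number"}},"required":["increments"]}

```bash
mkdir -p pics
cat > h.py <<'E'
import numpy as np, cv2
from workcell import env
def snap(n,f):
    im=env.snapshot(n); cv2.imwrite(f'pics/{f}.png',cv2.cvtColor(im,cv2.COLOR_RGB2BGR)); return im
E
python3 - <<'E'
from h import *
s=env.sense();print(s)
for n in('side','top'):
    im=snap(n,n+'0');print(n,{k:(np.round(v,4).tolist() if not isinstance(v,str) else v) for k,v in env.get_calibration(n).items()})
print(env.get_calibration('wrist'))
E
```

```text
{'time_s': 0.0, 'joints': array([-1.37047915e+00,  5.28426043e-01,  1.43391133e+00, -1.14056137e-05,
        1.18138299e+00, -1.78498465e-01]), 'qvel': array([ 0.00116165, -0.00042956,  0.00087875, -0.000615  ,  0.00015272,
        0.00025891]), 'joint_torque': array([ 2.11090100e-04, -4.40038347e+01, -1.76589364e+01,  6.33563125e-02,
        5.81403694e-02, -1.69989526e-04]), 'position': array([ 231.02550617, -580.00135049,  246.59335209]), 'tcp_rot': array([[ 9.29101763e-01,  3.69823913e-01, -4.33712516e-04],
       [ 3.69823985e-01, -9.29099500e-01,  2.08306231e-03],
       [ 3.67404171e-04, -2.09577415e-03, -9.99997736e-01]]), 'wrist_force': array([-0.14430701,  0.46493316, -0.00371717]), 'moment': array([0.01763389, 0.00024119, 0.03220637]), 'finger_force': 0.0, 'finger_gap': 87.18885317022941}
side {'vertical_fov': 45.1845, 'cx': 250.0346, 'cy': 183.6976, 'world_to_cam': [[-0.9397, -0.3418, 0.0109, 550.156], [0.2328, -0.6161, 0.7525, -175.86], [-0.2505, 0.7097, 0.6585, -1298.4461], [0.0, 0.0, 0.0, 1.0]]}
top {'vertical_fov': 42.7138, 'cx': 248.3757, 'cy': 188.3657, 'world_to_cam': [[0.0032, -0.9999, 0.0104, -11.7118], [0.992, 0.0045, 0.1261, -616.6238], [-0.1262, 0.01, 0.992, -1380.5827], [0.0, 0.0, 0.0, 1.0]]}
{'vertical_fov': 62.914244644623686, 'cx': 250.22101576686327, 'cy': 192.6898039847661, 'T_tool_cam': array([[-1.22008219e-04,  9.69226753e-01,  2.46169629e-01,
         6.61264594e+01],
       [ 9.99999979e-01,  1.58231688e-04, -1.27368143e-04,
         6.71281401e-01],
       [-1.62400448e-04,  2.46169608e-01, -9.69226752e-01,
        -1.37928604e+02],
       [ 0.00000000e+00,  0.00000000e+00,  0.00000000e+00,
         1.00000000e+00]])}
```

View pics/top0.png

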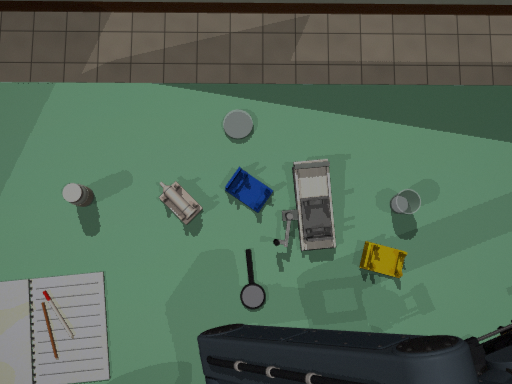

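View pics/side0.png

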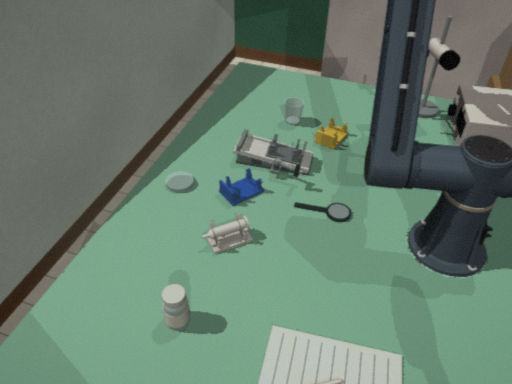

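Top view: the bed is at about (313,205), its stop at the top (uphill is towards +x), the grey cradle at (317,217) and the latch knob at (277,242). The syringe and rest are at (181,203), nozzle to the upper left. There are three cradle-like objects: blue (249,190), yellow (383,260) and grey (317,217). The grey one on the bed fits the description. I'll confirm with an enlarged crop.

Run:
```python
import cv2,numpy as np
a=cv2.imread('pics/top0.png')
l=cv2.resize(a[150:260,270:350],None,fx=5,fy=5,interpolation=cv2.INTER_CUBIC)
r=cv2.resize(a[170:235,145:215],None,fx=5.6,fy=5.6,interpolation=cv2.INTER_CUBIC)
o=np.zeros((550,792,3),np.uint8);o[:550,:400]=l;o[:r.shape[0],400:400+r.shape[1]]=r
cv2.imwrite('pics/crop0.png',o)
```

```text
(no output)
```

View pics/crop0.png

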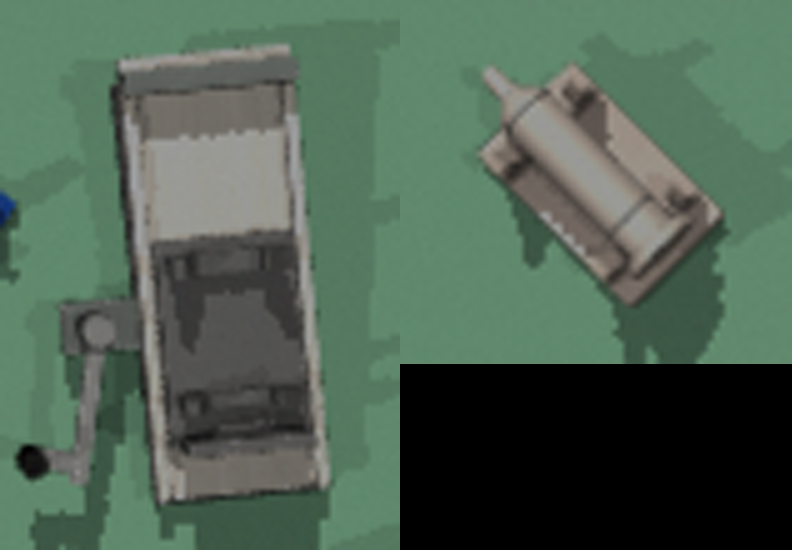

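The crop confirms the grey cradle on the aluminium bed: its flange end is at (247,440) in the crop, the stop at (205,65), the latch pivot at (97,330) and the knob at (33,461). The syringe nozzle is at (487,72), and its flange is at about (660,240).

```bash
cat >> h.py <<'E'
def cam(n,s=None):
    c=env.get_calibration(n); f=192/np.tan(np.radians(c['vertical_fov']/2))
    if n=='wrist':
        s=s or env.sense(); T=np.eye(4);T[:3,:3]=s['tcp_rot'];T[:3,3]=s['position'];M=T@c['T_tool_cam']
    else: M=np.linalg.inv(c['world_to_cam'])
    return M,f,c['cx'],c['cy']
def ray(C,u,v):
    M,f,cx,cy=C; d=M[:3,:3]@np.array([(u-cx)/f,-(v-cy)/f,-1]); return M[:3,3],d
def onz(C,u,v,z):
    o,d=ray(C,u,v); return o+d*(z-o[2])/d[2]
def proj(C,P):
    M,f,cx,cy=C; p=np.linalg.inv(M)@np.append(P,1); return np.array([cx-f*p[0]/p[2],cy+f*p[1]/p[2]])
E
python3 - <<'E'
from h import *
C=cam('top');L=lambda u,v:(270+u/5,150+v/5);R=lambda u,v:(145+(u-400)/5.6,170+v/5.6)
for n,p,z in[('stopL',L(122,60),77),('stopR',L(290,45),77),('footL',L(160,503),17+8),('footR',L(328,487),17+8),('pivot',L(97,330),32+52),('knob',L(33,461),90),('nozzle',R(487,72),45),('flange',R(655,238),45),
 ('restc1',R(482,155),12),('c2',R(575,65),12),('c3',R(722,213),12),('c4',R(632,304),12)]:
    print(n,onz(C,*p,z).round(1))
E
```

```text
stopL [ 687.8 -139.2   77. ]
stopR [ 696.9 -234.8   77. ]
footL [ 438.6 -164.4   25. ]
footR [ 448.1 -261.4   25. ]
pivot [ 534.  -123.3   84. ]
knob [461.3 -86.9  90. ]
nozzle [630.8 243.6  45. ]
flange [545.6 155.8  45. ]
restc1 [591.4 250.7  12. ]
c2 [639.2 203.1  12. ]
c3 [561.4 124.6  12. ]
c4 [513.7 170.7  12. ]
```

{"name": "jog_arm", "arguments": {
  "increments": [
    {"linear": [0.73,-0.36,-0.02],"twist": [0,0,0]},
    {"linear": [0.73,-0.36,-0.02],"twist": [0,0,0]},
    {"linear": [0.73,-0.36,-0.02],"twist": [0,0,0]},
    {"linear": [0.73,-0.36,-0.02],"twist": [0,0,0]},
    {"linear": [0.73,-0.36,-0.02],"twist": [0,0,0]},
    {"linear": [0.73,-0.36,-0.02],"twist": [0,0,0]},
    {"linear": [0.73,-0.36,-0.02],"twist": [0,0,0]},
    {"linear": [0.73,-0.36,-0.02],"twist": [0,0,0]},
    {"linear": [0.73,-0.36,-0.02],"twist": [0,0,0]},
    {"linear": [0.73,-0.36,-0.02],"twist": [0,0,0]},
    {"linear": [0.73,-0.36,-0.02],"twist": [0,0,0]},
    {"linear": [0.73,-0.36,-0.02],"twist": [0,0,0]},
    {"linear": [0.73,-0.36,-0.02],"twist": [0,0,0]},
    {"linear": [0.73,-0.36,-0.02],"twist": [0,0,0]},
    {"linear": [0.73,-0.36,-0.02],"twist": [0,0,0]},
    {"linear": [0.73,-0.36,-0.02],"twist": [0,0,0]},
    {"linear": [0,0,0],"twist": [0,0,0.9]},
    {"linear": [0,0,0],"twist": [0,0,0.9]},
    {"linear": [0,0,0],"twist": [0,0,0.85]},
    {"linear": [0,0,0],"twist": [0,0,0]}
  ]
}}

```text
time_s: 1.77
position: [579.9, -193.2, 259.8]
tcp_rot: [[0.995, 0.1, -0.001], [0.1, -0.995, 0.001], [-0.001, -0.001, -1.0]]
wrist_force: [1.0, 0.5, -0.4]
finger_gap: 87.0
finger_force: 0.0
```

Run:
```python
from h import *
s=env.sense();print(s['time_s'],s['position'].round(1),s['tcp_rot'].round(3).tolist(),np.abs(s['qvel']).max())
np.savez('pics/w1.npz',p=s['position'],R=s['tcp_rot'])
im=snap('wrist','w1'); cv2.imwrite('pics/w1b.png',cv2.resize(cv2.imread('pics/w1.png'),(784,588),interpolation=cv2.INTER_CUBIC))
```

```text
1.7667 [ 579.9 -193.2  259.8] [[0.995, 0.1, -0.001], [0.1, -0.995, 0.001], [-0.001, -0.001, -1.0]] 0.12399124341638458
```

View pics/w1b.png

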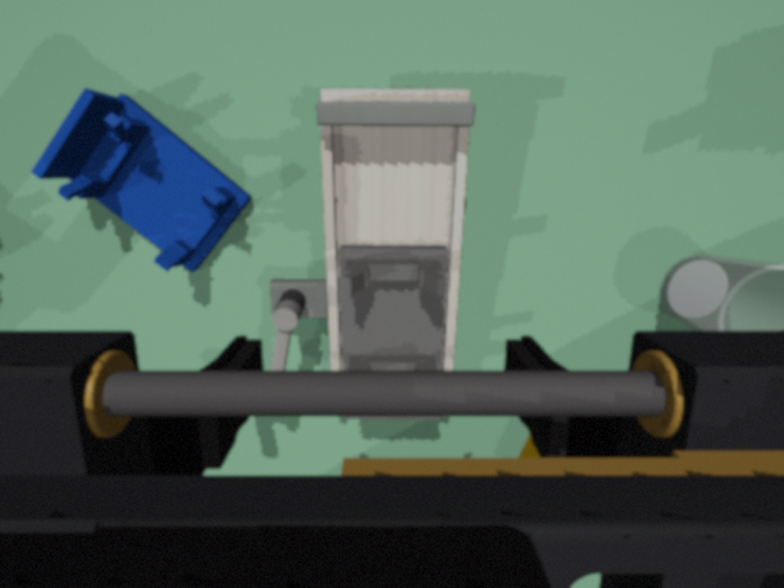

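The wrist view (784-wide) shows the stop foot from (333,125) to (457,125), the bed aligned with the tool, the cradle front edge at row ~248 across x=340–450, and the latch pivot at (287,318). The gripper hides the lower part.

```bash
cat >> h.py <<'E'
A=0.14
def bedR(yaw):
    c,s=np.cos(yaw),np.sin(yaw); return np.array([[c,-s,0],[s,c,0],[0,0,1]])@np.array([[np.cos(A),0,-np.sin(A)],[0,1,0],[np.sin(A),0,np.cos(A)]])
def onbed(C,u,v,O,yaw,h):
    R=bedR(yaw); o,d=ray(C,u,v); o=R.T@(o-O); d=R.T@d; return o+d*(h-o[2])/d[2]
E
python3 - <<'E'
from h import *
d=np.load('pics/w1.npz');C=cam('wrist',dict(position=d['p'],tcp_rot=d['R']));k=512/784
a=[onz(C,u*k,v*k,z) for u,v,z in((333,125,50),(457,125,50),(319,104,74.75),(473,104,74.75))]
print(np.round(a,1).tolist())
O=(a[0]+a[1])/2; print(O)
T=cam('top');L=lambda u,v:(270+u/5,150+v/5)
for yaw in(.09,.1,.11):
  print(yaw)
  for n,CC,u,v,h in[('railL1',C,322*k,130*k,8),('railL2',C,332*k,365*k,8),('railR1',C,468*k,130*k,8),('railR2',C,456*k,365*k,8),('crFL',C,340*k,248*k,12),('crFR',C,450*k,248*k,12),('pivot',C,287*k,318*k,52),
   ('tFootL',T,*L(160,503),8),('tFootR',T,*L(328,487),8),('tStopL',T,*L(122,60),25),('tStopR',T,*L(290,45),25),('tpiv',T,*L(97,330),52),('tknob',T,*L(33,461),72),('tcrL',T,*L(150,243),12),('tcrR',T,*L(297,232),12),('tbackL',T,*L(182,437),52),('tbackR',T,*L(312,430),52)]:
    print(n,onbed(CC,u,v,O,yaw,h).round(1).tolist(),end=' ')
  print()
E
```

```text
[[674.1, -150.0, 50.0], [682.6, -234.5, 50.0], [683.7, -143.0, 74.8], [693.4, -239.4, 74.8]]
[ 678.31274937 -192.26684457   50.        ]
0.09
railL1 [-3.3, 49.1, 8.0] railL2 [-184.8, 47.9, 8.0] railR1 [-2.3, -48.9, 8.0] railR2 [-183.6, -53.2, 8.0] crFL [-84.3, 38.6, 12.0] crFR [-83.5, -41.4, 12.0] pivot [-122.2, 72.2, 52.0] tFootL [-237.4, 49.3, 8.0] tFootR [-236.7, -48.2, 8.0] tStopL [17.8, 52.0, 25.0] tStopR [18.3, -44.0, 25.0] tpiv [-131.5, 81.6, 52.0] tknob [-198.6, 124.7, 72.0] tcrL [-87.5, 43.1, 12.0] tcrR [-88.5, -41.7, 12.0] tbackL [-195.1, 39.3, 52.0] tbackR [-197.5, -33.5, 52.0] 
0.1
railL1 [-2.8, 49.2, 8.0] railL2 [-184.2, 49.7, 8.0] railR1 [-2.8, -48.9, 8.0] railR2 [-184.2, -51.3, 8.0] crFL [-83.9, 39.5, 12.0] crFR [-83.9, -40.6, 12.0] pivot [-121.4, 73.5, 52.0] tFootL [-236.9, 51.7, 8.0] tFootR [-237.2, -45.8, 8.0] tStopL [18.3, 51.9, 25.0] tStopR [17.9, -44.2, 25.0] tpiv [-130.7, 83.0, 52.0] tknob [-197.3, 126.7, 72.0] tcrL [-87.1, 44.0, 12.0] tcrR [-88.9, -40.8, 12.0] tbackL [-194.7, 41.3, 52.0] tbackR [-197.9, -31.5, 52.0] 
0.11
railL1 [-2.3, 49.2, 8.0] railL2 [-183.7, 51.5, 8.0] railR1 [-3.2, -48.8, 8.0] railR2 [-184.7, -49.5, 8.0] crFL [-83.5, 40.3, 12.0] crFR [-84.3, -39.7, 12.0] pivot [-120.7, 74.7, 52.0] tFootL [-236.3, 54.0, 8.0] tFootR [-237.6, -43.5, 8.0] tStopL [18.9, 51.7, 25.0] tStopR [17.5, -44.3, 25.0] tpiv [-129.9, 84.4, 52.0] tknob [-196.1, 128.8, 72.0] tcrL [-86.7, 44.9, 12.0] tcrR [-89.3, -39.9, 12.0] tbackL [-194.3, 43.3, 52.0] tbackR [-198.2, -29.5, 52.0]
```

Run:
```python
from h import *
d=np.load('pics/w1.npz');C=cam('wrist',dict(position=d['p'],tcp_rot=d['R']));k=512/784
T=cam('top');L=lambda u,v:(270+u/5,150+v/5)
yaw=.103
g=cv2.cvtColor(cv2.imread('pics/w1.png'),cv2.COLOR_BGR2GRAY);print(g[56:100,258].tolist())
P=onz(C,396*k,125*k,74.75); O=P-bedR(yaw)@[0,0,25]; print(O)
for n,CC,u,v,h in[('st',C,396*k,104*k,25),('railL1',C,322*k,130*k,8),('railL2',C,332*k,365*k,8),('railR1',C,468*k,130*k,8),('railR2',C,456*k,365*k,8),('crFL',C,340*k,248*k,12),('crFR',C,450*k,248*k,12),('pivot',C,287*k,318*k,52),
   ('tFootL',T,*L(160,503),8),('tFootR',T,*L(328,487),8),('tpiv',T,*L(97,330),52),('tknob',T,*L(33,461),72),('tcrL',T,*L(150,243),12),('tcrR',T,*L(297,232),12),('tbackL',T,*L(182,437),52),('tbackR',T,*L(312,430),52)]:
    print(n,onbed(CC,u,v,O,yaw,h).round(1).tolist())
```

```text
[134, 140, 159, 169, 169, 167, 165, 165, 162, 155, 141, 133, 129, 126, 125, 124, 124, 123, 122, 123, 122, 122, 120, 118, 108, 99, 107, 122, 131, 131, 132, 132, 132, 131, 132, 132, 132, 133, 133, 132, 132, 132, 131, 132]
[ 679.55682445 -192.20134075   49.99460009]
st [12.4, 0.1, 25.0]
railL1 [-3.9, 49.3, 8.0]
railL2 [-185.4, 50.4, 8.0]
railR1 [-4.1, -48.8, 8.0]
railR2 [-185.7, -50.8, 8.0]
crFL [-85.1, 39.8, 12.0]
crFR [-85.3, -40.3, 12.0]
pivot [-122.5, 74.0, 52.0]
tFootL [-238.0, 52.4, 8.0]
tFootR [-238.6, -45.1, 8.0]
tpiv [-131.7, 83.5, 52.0]
tknob [-198.2, 127.4, 72.0]
tcrL [-88.2, 44.3, 12.0]
tcrR [-90.2, -40.5, 12.0]
tbackL [-195.8, 41.9, 52.0]
tbackR [-199.2, -30.9, 52.0]
```

{"name": "jog_arm", "arguments": {
  "increments": [
    {"linear": [-0.01,-0.87,0.08]},
    {"linear": [-0.01,-0.87,0.08]},
    {"linear": [-0.01,-0.87,0.08]},
    {"linear": [-0.01,-0.87,0.08]},
    {"linear": [-0.01,-0.87,0.08]},
    {"linear": [-0.01,-0.87,0.08]},
    {"linear": [-0.01,-0.87,0.08]},
    {"linear": [-0.01,-0.87,0.08]},
    {"linear": [-0.01,-0.87,0.08]},
    {"linear": [-0.01,-0.87,0.08]},
    {"twist": [0,0,-0.95]},
    {"twist": [0,0,-0.95]},
    {"twist": [0,0,-0.95]},
    {"twist": [0,0,-0.95]},
    {"twist": [0,0,-0.95]},
    {"twist": [0,0,-0.95]},
    {"twist": [0,0,-0.95]},
    {"linear": [0,0,0]}
  ]
}}

```text
invalid input at $.increments[0]: expected keys linear, twist
```

Run:
```python
from h import *
s=env.sense();print(s['time_s'],s['position'].round(1),s['tcp_rot'].round(3).tolist(),np.abs(s['qvel']).max())
np.savez('pics/w2.npz',p=s['position'],R=s['tcp_rot'])
snap('wrist','w2'); a=cv2.imread('pics/w2.png')[0:270]; cv2.imwrite('pics/w2b.png',cv2.resize(a,None,fx=1.5,fy=1.5,interpolation=cv2.INTER_CUBIC))
```

```text
1.8167 [ 579.8 -193.5  259.9] [[0.995, 0.103, -0.001], [0.103, -0.995, 0.001], [-0.001, -0.001, -1.0]] 0.0264651090402102
```

View pics/w2b.png

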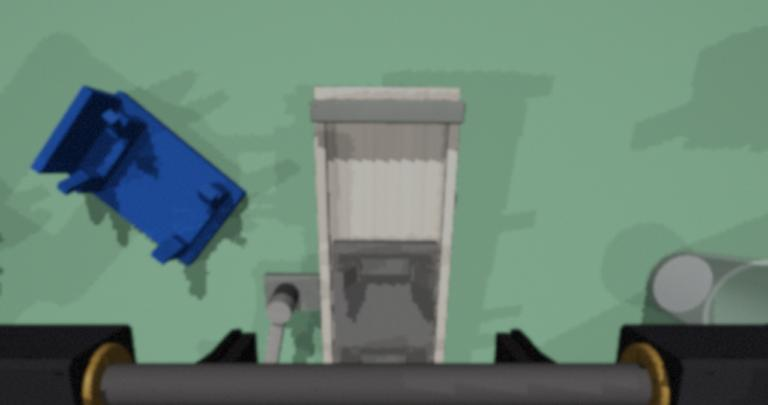

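The move was refused because each row needs both keys, so the picture shows the bed again: stop front edge at row ~122, cradle front at row ~242. I'll resend the move.

{"name": "jog_arm", "arguments": {
  "increments": [
    {"linear": [-0.01,-0.87,0.08],"twist": [0,0,0]},
    {"linear": [-0.01,-0.87,0.08],"twist": [0,0,0]},
    {"linear": [-0.01,-0.87,0.08],"twist": [0,0,0]},
    {"linear": [-0.01,-0.87,0.08],"twist": [0,0,0]},
    {"linear": [-0.01,-0.87,0.08],"twist": [0,0,0]},
    {"linear": [-0.01,-0.87,0.08],"twist": [0,0,0]},
    {"linear": [-0.01,-0.87,0.08],"twist": [0,0,0]},
    {"linear": [-0.01,-0.87,0.08],"twist": [0,0,0]},
    {"linear": [-0.01,-0.87,0.08],"twist": [0,0,0]},
    {"linear": [-0.01,-0.87,0.08],"twist": [0,0,0]},
    {"linear": [0,0,0],"twist": [0,0,-0.95]},
    {"linear": [0,0,0],"twist": [0,0,-0.95]},
    {"linear": [0,0,0],"twist": [0,0,-0.95]},
    {"linear": [0,0,0],"twist": [0,0,-0.95]},
    {"linear": [0,0,0],"twist": [0,0,-0.95]},
    {"linear": [0,0,0],"twist": [0,0,-0.95]},
    {"linear": [0,0,0],"twist": [0,0,-0.95]},
    {"linear": [0,0,0],"twist": [0,0,0]},
    {"linear": [0,0,0],"twist": [0,0,0]}
  ]
}}

```text
time_s: 3.45
position: [540.9, 151.8, 228.3]
tcp_rot: [[0.7, 0.714, -0.0], [0.714, -0.7, 0.0], [-0.0, -0.0, -1.0]]
wrist_force: [-0.2, 0.7, 0.1]
finger_gap: 87.3
finger_force: 0.0
```

Run:
```python
from h import *
s=env.sense();print(s['time_s'],s['position'].round(1),s['tcp_rot'].round(3).tolist(),np.abs(s['qvel']).max())
np.savez('pics/w2.npz',p=s['position'],R=s['tcp_rot'])
snap('wrist','w2'); a=cv2.imread('pics/w2.png')[0:270]; cv2.imwrite('pics/w2b.png',cv2.resize(a,None,fx=1.5,fy=1.5,interpolation=cv2.INTER_CUBIC))
```

```text
3.45 [540.9 151.8 228.3] [[0.7, 0.714, -0.0], [0.714, -0.7, 0.0], [-0.0, -0.0, -1.0]] 0.010675547470828101
```

View pics/w2b.png

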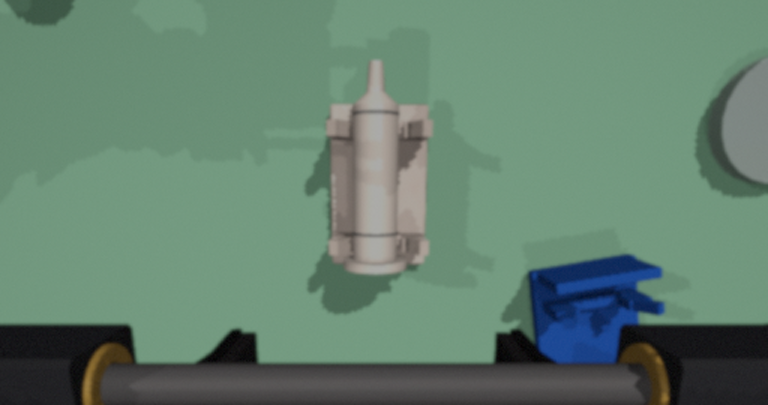

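The syringe lies upright in the view, aligned with the tool: nozzle tip (376,59), axis column ~376, flange ~(376,266), forks at rows ~128 and ~245.

Run:
```python
from h import *
d=np.load('pics/w2.npz');C=cam('wrist',dict(position=d['p'],tcp_rot=d['R']));k=1/1.5
t=onz(C,376*k,59*k,45); f=onz(C,376*k,271*k,36)
print(t,f); a=(t-f)[:2];print(np.linalg.norm(a),np.arctan2(a[1],a[0]))
o=[onz(C,331*k,128*k,57),onz(C,430*k,128*k,57),onz(C,331*k,247*k,57),onz(C,428*k,247*k,57)]
print(np.round(o,1).tolist(),np.mean(o,0))
u=a/np.linalg.norm(a);org=t[:2]-78*u;print('origin',org)
s=env.sense();D=np.array([*org,45+6])-s['position'];print('tool delta mm',s['tcp_rot'].T@D,(s['tcp_rot'].T@D)/40)
```

```text
[634.40377527 246.24434526  45.        ] [538.16629769 147.90558691  36.        ]
137.59419858492208 0.7961970108520906
[[585.0, 235.9, 57.0], [629.1, 192.7, 57.0], [531.3, 183.6, 57.0], [577.3, 138.6, 57.0]] [580.66783702 187.70103494  57.        ]
origin [579.84825383 190.4976406 ]
tool delta mm [ 54.92066398   0.78569674 177.34534087] [1.3730166  0.01964242 4.43363352]
```

{"name": "jog_arm", "arguments": {
  "increments": [
    {"linear": [0.67,0.02,0.6],"twist": [0,0,0]},
    {"linear": [0.66,0,0.6],"twist": [0,0,0]},
    {"linear": [0,0,0.8],"twist": [0,0,0]},
    {"linear": [0,0,0.8],"twist": [0,0,0]},
    {"linear": [0,0,0.8],"twist": [0,0,0]},
    {"linear": [0,0,0.5],"twist": [0,0,0]},
    {"linear": [0,0,0.33],"twist": [0,0,0]},
    {"linear": [0,0,0],"twist": [0,0,0]},
    {"linear": [0,0,0],"twist": [0,0,0]}
  ]
}}

```text
time_s: 4.25
position: [578.7, 189.5, 51.0]
tcp_rot: [[0.699, 0.715, -0.0], [0.715, -0.699, -0.0], [-0.0, -0.0, -1.0]]
wrist_force: [1.0, 1.3, 1.0]
finger_gap: 87.5
finger_force: 0.0
```

{"name": "jog_arm", "arguments": {
  "increments": [
    {"linear": [0,0,0],"twist": [0,0,0]},
    {"linear": [0,0,0],"twist": [0,0,0]},
    {"linear": [0,0,0],"twist": [0,0,0]},
    {"linear": [0,0,0],"twist": [0,0,0]},
    {"linear": [0,0,0],"twist": [0,0,0]},
    {"linear": [0,0,0],"twist": [0,0,0]},
    {"linear": [0,0,0],"twist": [0,0,0]},
    {"linear": [0,0,0],"twist": [0,0,0]}
  ],
  "fingers": 0,
  "force": 20
}}

```text
time_s: 4.92
position: [578.6, 189.5, 51.2]
tcp_rot: [[0.698, 0.716, 0.0], [0.716, -0.698, 0.0], [0.0, 0.0, -1.0]]
wrist_force: [0.3, -0.1, -0.2]
finger_gap: 41.7
finger_force: 0.0
```

{"name": "jog_arm", "arguments": {
  "increments": [
    {"linear": [0,0,0],"twist": [0,0,0]},
    {"linear": [0,0,0],"twist": [0,0,0]},
    {"linear": [0,0,0],"twist": [0,0,0]},
    {"linear": [0,0,0],"twist": [0,0,0]},
    {"linear": [0,0,0],"twist": [0,0,0]}
  ]
}}

```text
time_s: 5.33
position: [578.5, 189.5, 51.1]
tcp_rot: [[0.698, 0.716, -0.0], [0.716, -0.698, -0.0], [-0.0, -0.0, -1.0]]
wrist_force: [-0.2, 0.6, 0.1]
finger_gap: 29.3
finger_force: 19.9
```

{"name": "jog_arm", "arguments": {
  "increments": [
    {"linear": [0,0,-0.4],"twist": [0,0,0]},
    {"linear": [0,0,-0.8],"twist": [0,0,0]},
    {"linear": [0,0,-0.8],"twist": [0,0,0]},
    {"linear": [0,0,-0.8],"twist": [0,0,0]},
    {"linear": [0,0,-0.8],"twist": [0,0,0]},
    {"linear": [0,0,0],"twist": [0,0,0.83]},
    {"linear": [0,0,0],"twist": [0,0,0.83]},
    {"linear": [0,0,0],"twist": [0,0,0.83]},
    {"linear": [0,0,0],"twist": [0,0,0.83]},
    {"linear": [0,0,0],"twist": [0,0,0.83]},
    {"linear": [0,0,0],"twist": [0,0,0.83]},
    {"linear": [0,0,0],"twist": [0,0,0.83]},
    {"linear": [0,0,0],"twist": [0,0,0.83]}
  ]
}}

```text
time_s: 6.42
position: [578.2, 189.4, 194.8]
tcp_rot: [[0.995, 0.098, -0.001], [0.098, -0.995, -0.0], [-0.001, 0.0, -1.0]]
wrist_force: [0.7, 0.5, -0.9]
finger_gap: 29.3
finger_force: 19.9
```

{"name": "jog_arm", "arguments": {
  "increments": [
    {"linear": [-0.18,0.75,0],"twist": [0,0,0]},
    {"linear": [-0.18,0.75,0],"twist": [0,0,0]},
    {"linear": [-0.18,0.75,0],"twist": [0,0,0]},
    {"linear": [-0.18,0.75,0],"twist": [0,0,0]},
    {"linear": [-0.18,0.75,0],"twist": [0,0,0]},
    {"linear": [-0.18,0.75,0],"twist": [0,0,0]},
    {"linear": [-0.18,0.75,0],"twist": [0,0,0]},
    {"linear": [-0.18,0.75,0],"twist": [0,0,0]},
    {"linear": [-0.18,0.75,0],"twist": [0,0,0]},
    {"linear": [-0.18,0.75,0],"twist": [0,0,0]},
    {"linear": [-0.18,0.75,0],"twist": [0,0,0]},
    {"linear": [-0.18,0.75,0],"twist": [0,0,0]},
    {"linear": [-0.18,0.75,0],"twist": [0,0,0]},
    {"linear": [0,0,0],"twist": [0,0.67,0]},
    {"linear": [0,0,0],"twist": [0,0.67,0]},
    {"linear": [0,0,0],"twist": [0,0,0]},
    {"linear": [0,0,0],"twist": [0,0,0]}
  ]
}}

```text
time_s: 7.83
position: [524.2, -208.0, 194.9]
tcp_rot: [[0.985, 0.101, 0.137], [0.1, -0.995, 0.015], [0.137, -0.001, -0.991]]
wrist_force: [-0.8, 0.4, -0.1]
finger_gap: 29.6
finger_force: 19.9
```

Run:
```python
from h import *
s=env.sense();print(s['time_s'],s['position'].round(1),s['tcp_rot'].round(3).tolist(),s['finger_gap'])
O=np.array([679.5,-191.5,50]);R=bedR(.103);print('bed',(R.T@(s['position']-O)).round(1),(R.T@s['tcp_rot']).round(3).tolist())
np.savez('pics/w3.npz',p=s['position'],R=s['tcp_rot'])
snap('wrist','w3'); a=cv2.imread('pics/w3.png')[0:280]; cv2.imwrite('pics/w3b.png',cv2.resize(a,None,fx=1.5,fy=1.5,interpolation=cv2.INTER_CUBIC))
```

```text
7.8333 [ 524.2 -208.   194.9] [[0.985, 0.101, 0.137], [0.1, -0.995, 0.015], [0.137, -0.001, -0.991]] 29.64944866639748
bed [-134.4   -0.5  165.3] [[1.0, -0.002, -0.002], [-0.002, -1.0, 0.001], [-0.002, -0.001, -1.0]]
```

View pics/w3b.png

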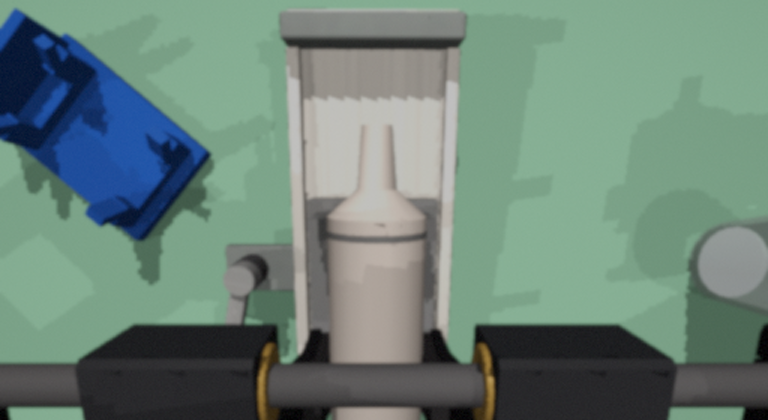

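The held syringe is centred over the cradle: nozzle tip (378,125), cradle front edge at row ~199 between columns 306 and 440, stop top between columns 280 and 465, front edge at row ~40.

Run:
```python
from h import *
d=np.load('pics/w3.npz');C=cam('wrist',dict(position=d['p'],tcp_rot=d['R']));k=1/1.5
O=np.array([679.5,-191.5,50]);yaw=.103
for n,u,v,h in[('stopL',281,40,25),('stopR',465,40,25),('rLo',289,60,8),('rLo2',297,300,8),('rRo',458,60,8),('rRo2',447,300,8),('crL',306,199,12),('crR',440,199,12),('noz',378,125,159.3),('piv',240,278,52)]:
    print(n,onbed(C,u*k,v*k,O,yaw,h).round(1))
a=cv2.cvtColor(cv2.imread('pics/w3.png'),cv2.COLOR_BGR2GRAY)
print(a[20:34,250].tolist()); print(a[110:150,210].tolist()); print(a[148,190:310].tolist())
```

```text
stopL [-0.8 49.1 25. ]
stopR [ -1.  -49.7  25. ]
rLo [-7.1 48.1  8. ]
rLo2 [-150.6   49.8    8. ]
rRo [ -7.4 -49.1   8. ]
rRo2 [-150.8  -47.9    8. ]
crL [-85.6  40.8  12. ]
crR [-85.8 -40.7  12. ]
noz [-55.5  -2.3 159.3]
piv [-125.6   72.8   52. ]
[132, 131, 129, 121, 104, 81, 59, 44, 43, 39, 39, 51, 85, 124]
[184, 183, 182, 182, 181, 182, 182, 182, 182, 183, 182, 182, 180, 179, 178, 178, 178, 178, 178, 176, 167, 148, 123, 110, 108, 108, 107, 106, 107, 107, 105, 98, 92, 89, 89, 92, 98, 100, 102, 102]
[150, 149, 150, 153, 159, 170, 180, 182, 183, 184, 182, 173, 148, 113, 96, 102, 106, 105, 106, 106, 102, 91, 73, 59, 56, 55, 59, 69, 87, 104, 115, 123, 131, 136, 140, 143, 147, 151, 153, 157, 160, 162, 164, 166, 167, 170, 171, 172, 173, 175, 176, 177, 178, 178, 179, 180, 180, 181, 180, 178, 175, 173, 174, 172, 172, 174, 176, 180, 181, 181, 181, 180, 179, 177, 175, 174, 174, 170, 170, 168, 167, 165, 164, 162, 158, 154, 151, 148, 144, 141, 135, 127, 116, 105, 99, 96, 96, 95, 95, 97, 106, 121, 131, 138, 160, 176, 181, 182, 182, 181, 175, 162, 147, 145, 146, 148, 147, 148, 147, 147]
```

{"name": "jog_arm", "arguments": {
  "increments": [
    {"linear": [-0.145,-0.025,0.4],"twist": [0,0,0]},
    {"linear": [0,0,0.6],"twist": [0,0,0]},
    {"linear": [0,0,0.5],"twist": [0,0,0]},
    {"linear": [0,0,0.4],"twist": [0,0,0]},
    {"linear": [0,0,0.2],"twist": [0,0,0]},
    {"linear": [0,0,0],"twist": [0,0,0]},
    {"linear": [0,0,0],"twist": [0,0,0]}
  ]
}}

```text
time_s: 8.47
position: [531.8, -206.1, 111.1]
tcp_rot: [[0.985, 0.103, 0.139], [0.102, -0.995, 0.014], [0.14, -0.0, -0.99]]
wrist_force: [0.3, -0.2, -1.3]
finger_gap: 28.9
finger_force: 19.9
```

Run:
```python
from h import *
s=env.sense()
O=np.array([679.5,-191.5,50]);R=bedR(.103);print(s['time_s'],'bed',(R.T@(s['position']-O)).round(1),(R.T@s['tcp_rot']).round(3).tolist())
np.savez('pics/w4.npz',p=s['position'],R=s['tcp_rot'])
a=cv2.cvtColor(snap('wrist','w4'),cv2.COLOR_RGB2BGR)[60:300,130:380]
b=cv2.cvtColor(snap('side','s4'),cv2.COLOR_RGB2BGR)[120:190,220:330]
a=cv2.resize(a,(400,384),interpolation=cv2.INTER_CUBIC);b=cv2.resize(b,(400,255),interpolation=cv2.INTER_CUBIC)
o=np.zeros((384,800,3),np.uint8);o[:,:400]=a;o[:255,400:]=b;cv2.imwrite('pics/c4.png',o)
```

```text
8.4667 bed [-138.4    0.7   81.2] [[1.0, 0.001, 0.0], [0.001, -1.0, 0.0], [0.0, -0.0, -1.0]]
```

View pics/c4.png

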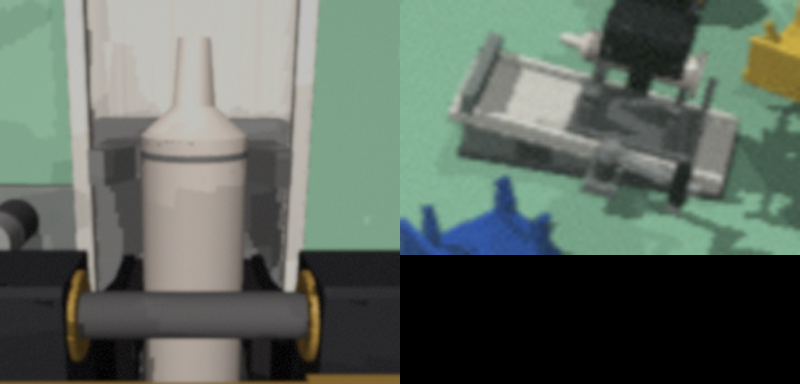

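The barrel is centred over the slots within about 1 mm (barrel columns 142–247, cradle 90–293 in the left half). The side view shows the flange just ahead of the back plate, so I continue down.

{"name": "jog_arm", "arguments": {
  "increments": [
    {"linear": [-0.03,-0.01,0.2],"twist": [0,0,0]},
    {"linear": [0,0,0.2],"twist": [0,0,0]},
    {"linear": [0,0,0.2],"twist": [0,0,0]},
    {"linear": [0,0,0.13],"twist": [0,0,0]},
    {"linear": [0,0,0.08],"twist": [0,0,0]},
    {"linear": [0,0,0.05],"twist": [0,0,0]},
    {"linear": [0,0,0],"twist": [0,0,0]}
  ]
}}

```text
time_s: 9.15
position: [534.5, -205.5, 76.3]
tcp_rot: [[0.985, 0.102, 0.138], [0.101, -0.995, 0.015], [0.139, -0.001, -0.99]]
wrist_force: [0.4, -0.4, -0.9]
finger_gap: 29.7
finger_force: 19.9
```

{"name": "jog_arm", "arguments": {
  "increments": [
    {"linear": [0,0,0.04],"twist": [0,0,0]},
    {"linear": [0,0,0.03],"twist": [0,0,0]},
    {"linear": [0,0,0],"twist": [0,0,0]},
    {"linear": [0,0,0],"twist": [0,0,0]}
  ]
}}

```text
time_s: 9.48
position: [535.2, -205.7, 74.3]
tcp_rot: [[0.985, 0.102, 0.139], [0.101, -0.995, 0.014], [0.14, 0.0, -0.99]]
wrist_force: [0.2, 0.2, -1.2]
finger_gap: 29.1
finger_force: 19.9
```

Run:
```python
from h import *
s=env.sense()
O=np.array([679.5,-191.5,50]);R=bedR(.103);print(s['time_s'],'bed',(R.T@(s['position']-O)).round(1),(R.T@s['wrist_force']).round(1))
```

```text
9.4833 bed [-140.2    0.8   44.3] [ 0.   0.2 -1.2]
```

{"name": "jog_arm", "arguments": {
  "increments": [
    {"linear": [0,0,0.02],"twist": [0,0,0]},
    {"linear": [0,0,0.02],"twist": [0,0,0]},
    {"linear": [0,0,0.02],"twist": [0,0,0]},
    {"linear": [0,0,0],"twist": [0,0,0]},
    {"linear": [0,0,0],"twist": [0,0,0]}
  ]
}}

```text
time_s: 9.9
position: [535.4, -205.6, 73.9]
tcp_rot: [[0.985, 0.103, 0.14], [0.102, -0.995, 0.014], [0.141, 0.001, -0.99]]
wrist_force: [-4.7, 0.7, 14.1]
finger_gap: 29.1
finger_force: 20.2
```

{"name": "jog_arm", "arguments": {
  "increments": [
    {"linear": [0,0,0],"twist": [0,0,0]},
    {"linear": [0,0,0],"twist": [0,0,0]},
    {"linear": [0,0,0],"twist": [0,0,0]},
    {"linear": [0,0,0],"twist": [0,0,0]},
    {"linear": [0,0,0],"twist": [0,0,0]},
    {"linear": [0,0,0],"twist": [0,0,0]},
    {"linear": [0,0,-0.2],"twist": [0,0,0]},
    {"linear": [0,0,-0.6],"twist": [0,0,0]},
    {"linear": [0,0,-0.8],"twist": [0,0,0]},
    {"linear": [-0.5,0,-0.8],"twist": [0,0,0]},
    {"linear": [-0.9,0,-0.2],"twist": [0,0,0]},
    {"linear": [-0.9,0,0],"twist": [0,0,0]},
    {"linear": [0,0,0],"twist": [0,0,0]}
  ],
  "fingers": 60
}}

```text
time_s: 10.98
position: [424.0, -213.6, 161.8]
tcp_rot: [[0.986, 0.101, 0.133], [0.099, -0.995, 0.019], [0.134, -0.006, -0.991]]
wrist_force: [-0.4, -0.1, -0.7]
finger_gap: 60.1
finger_force: 0.0
```

Run:
```python
from h import *
s=env.sense()
O=np.array([679.5,-191.5,50]);R=bedR(.103);print(s['time_s'],'bed',(R.T@(s['position']-O)).round(1),s['finger_gap'])
np.savez('pics/w5.npz',p=s['position'],R=s['tcp_rot'])
a=cv2.cvtColor(snap('wrist','w5'),cv2.COLOR_RGB2BGR)[40:300,100:400]
b=cv2.cvtColor(snap('side','s5'),cv2.COLOR_RGB2BGR)[120:190,220:330]
a=cv2.resize(a,(400,347),interpolation=cv2.INTER_CUBIC);b=cv2.resize(b,(400,255),interpolation=cv2.INTER_CUBIC)
o=np.zeros((384,800,3),np.uint8);o[:347,:400]=a;o[:255,400:]=b;cv2.imwrite('pics/c5.png',o)
```

```text
10.9833 bed [-238.3    4.3  146.4] 60.11151854961152
```

View pics/c5.png

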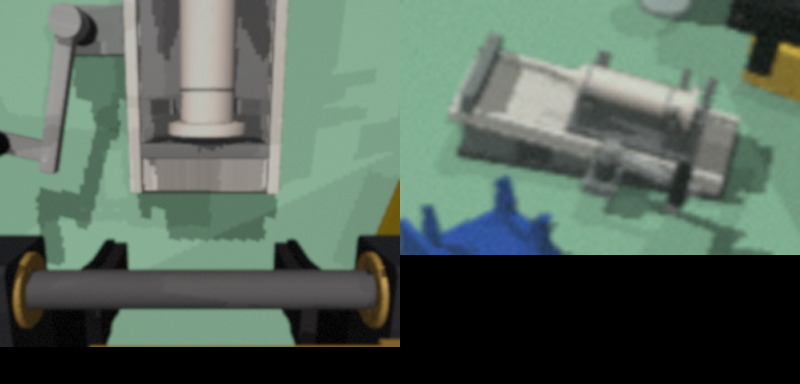

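The syringe is seated: its flange lies in the gap ahead of the back plate, at (205,130) in the crop, and the side view shows it level with the bed. Next I close the fingers and lower them behind the back plate.

{"name": "jog_arm", "arguments": {
  "increments": [
    {"linear": [0.05,0,0],"twist": [0,0,0]},
    {"linear": [0,0,0],"twist": [0,0,0]},
    {"linear": [0,0,0],"twist": [0,0,0]},
    {"linear": [0,0,0],"twist": [0,0,0]},
    {"linear": [0,0,0],"twist": [0,0,0]},
    {"linear": [0,0,0],"twist": [0,0,0]},
    {"linear": [0,0,0],"twist": [0,0,0]},
    {"linear": [0,0,0],"twist": [0,0,0]},
    {"linear": [0,0,0],"twist": [0,0,0]},
    {"linear": [0,0,0],"twist": [0,0,0]},
    {"linear": [0,0,0],"twist": [0,0,0]}
  ],
  "fingers": 0
}}

```text
time_s: 12.0
position: [432.3, -216.2, 162.2]
tcp_rot: [[0.985, 0.102, 0.139], [0.101, -0.995, 0.014], [0.14, -0.0, -0.99]]
wrist_force: [-0.2, -0.3, 0.0]
finger_gap: 1.5
finger_force: 0.0
```

```bash
cat > st.py <<'E'
from h import *
s=env.sense()
O=np.array([679.5,-191.5,50]);R=bedR(.103);print(s['time_s'],'bed',(R.T@(s['position']-O)).round(1),(R.T@s['tcp_rot']).round(3).tolist(),'F',(R.T@s['wrist_force']).round(1),s['joints'].round(2),s['finger_gap'])
E
python3 st.py
```

```text
12.0 bed [-230.3    0.9  145.7] [[1.0, -0.001, 0.0], [-0.001, -1.0, -0.0], [0.0, 0.0, -1.0]] F [-0.2 -0.3  0.1] [-0.76  0.45  1.95  0.17  0.66  0.58] 1.4983302443731008
```

{"name": "jog_arm", "arguments": {
  "increments": [
    {"linear": [-0.05,0.02,0.5],"twist": [0,0,0]},
    {"linear": [0,0,0.7],"twist": [0,0,0]},
    {"linear": [0,0,0.7],"twist": [0,0,0]},
    {"linear": [0,0,0.4],"twist": [0,0,0]},
    {"linear": [0,0,0.29],"twist": [0,0,0]},
    {"linear": [0,0,0],"twist": [0,0,0]},
    {"linear": [0,0,0],"twist": [0,0,0]},
    {"linear": [0,0,0],"twist": [0,0,0]}
  ]
}}

```text
time_s: 12.67
position: [445.1, -215.9, 59.9]
tcp_rot: [[0.985, 0.102, 0.14], [0.101, -0.995, 0.014], [0.14, 0.001, -0.99]]
wrist_force: [-0.5, 0.6, -0.2]
finger_gap: 0.5
finger_force: 0.0
```

```bash
python3 st.py
```

```text
12.6667 bed [-2.32e+02 -2.00e-01  4.26e+01] [[1.0, -0.001, 0.001], [-0.001, -1.0, -0.001], [0.001, 0.001, -1.0]] F [-0.5  0.7 -0.1] [-0.74  0.67  1.98  0.26  0.41  0.49] 0.4505391648636437
```

{"name": "jog_arm", "arguments": {
  "increments": [
    {"linear": [0.15,0,0],"twist": [0,0,0]},
    {"linear": [0.1,0,0],"twist": [0,0,0]},
    {"linear": [0.1,0,0],"twist": [0,0,0]},
    {"linear": [0.1,0,0],"twist": [0,0,0]},
    {"linear": [0.1,0,0],"twist": [0,0,0]},
    {"linear": [0.1,0,0],"twist": [0,0,0]},
    {"linear": [0.1,0,0],"twist": [0,0,0]},
    {"linear": [0.1,0,0],"twist": [0,0,0]},
    {"linear": [0.1,0,0],"twist": [0,0,0]},
    {"linear": [0.1,0,0],"twist": [0,0,0]},
    {"linear": [0.1,0,0],"twist": [0,0,0]},
    {"linear": [0.1,0,0],"twist": [0,0,0]},
    {"linear": [0.1,0,0],"twist": [0,0,0]},
    {"linear": [0.1,0,0],"twist": [0,0,0]}
  ]
}}

```text
time_s: 13.83
position: [500.5, -208.7, 67.4]
tcp_rot: [[0.985, 0.103, 0.135], [0.102, -0.995, 0.017], [0.136, -0.003, -0.991]]
wrist_force: [-6.0, -1.7, 3.0]
finger_gap: 0.5
finger_force: 2.7
```

```bash
python3 st.py
```

```text
13.8333 bed [-175.7    1.3   42.4] [[1.0, 0.0, -0.003], [0.0, -1.0, 0.003], [-0.003, -0.003, -1.0]] F [-5.7 -1.1  3.9] [-0.65  0.68  1.86  0.2   0.51  0.65] 0.5022057018041662
```

{"name": "jog_arm", "arguments": {
  "increments": [
    {"linear": [0.1,0.01,0],"twist": [0,0,0]},
    {"linear": [0.1,0.01,0],"twist": [0,0,0]},
    {"linear": [0.1,0,0],"twist": [0,0,0]},
    {"linear": [0.1,0,0],"twist": [0,0,0]},
    {"linear": [0.1,0,0],"twist": [0,0,0]},
    {"linear": [0.1,0,0],"twist": [0,0,0]},
    {"linear": [0.1,0,0],"twist": [0,0,0]},
    {"linear": [0.1,0,0],"twist": [0,0,0]},
    {"linear": [0,0,0],"twist": [0,0,0]}
  ]
}}

```text
time_s: 14.58
position: [533.2, -206.6, 72.0]
tcp_rot: [[0.985, 0.103, 0.137], [0.102, -0.995, 0.015], [0.138, -0.001, -0.99]]
wrist_force: [-2.3, 0.2, 2.1]
finger_gap: 0.5
finger_force: 1.0
```

```bash
python3 st.py
```

```text
14.5833 bed [-142.6    0.    42.3] [[1.0, 0.0, -0.001], [0.0, -1.0, 0.001], [-0.001, -0.001, -1.0]] F [-2.   0.5  2.4] [-0.61  0.69  1.79  0.17  0.57  0.72] 0.5397545831034951
```

Now gently to the stop, about 13 mm more.

{"name": "jog_arm", "arguments": {
  "increments": [
    {"linear": [0.05,0,0],"twist": [0,0,0]},
    {"linear": [0.05,0,0],"twist": [0,0,0]},
    {"linear": [0.05,0,0],"twist": [0,0,0]},
    {"linear": [0.05,0,0],"twist": [0,0,0]},
    {"linear": [0.05,0,0],"twist": [0,0,0]},
    {"linear": [0.03,0,0],"twist": [0,0,0]},
    {"linear": [0.03,0,0],"twist": [0,0,0]},
    {"linear": [0,0,0],"twist": [0,0,0]},
    {"linear": [0,0,0],"twist": [0,0,0]}
  ]
}}

```text
time_s: 15.33
position: [544.6, -205.5, 73.5]
tcp_rot: [[0.985, 0.103, 0.136], [0.102, -0.995, 0.016], [0.137, -0.002, -0.991]]
wrist_force: [-5.6, -0.7, 3.5]
finger_gap: 0.2
finger_force: 2.6
```

```bash
python3 st.py
```

```text
15.3333 bed [-131.1   -0.    42.2] [[1.0, -0.0, -0.002], [-0.0, -1.0, 0.002], [-0.002, -0.002, -1.0]] F [-5.1 -0.1  4.3] [-0.6   0.69  1.76  0.16  0.59  0.74] 0.2085748396495725
```

{"name": "jog_arm", "arguments": {
  "increments": [
    {"linear": [0.04,0,0],"twist": [0,0,0]},
    {"linear": [0.04,0,0],"twist": [0,0,0]},
    {"linear": [0,0,0],"twist": [0,0,0]},
    {"linear": [0,0,0],"twist": [0,0,0]}
  ]
}}

```text
time_s: 15.67
position: [544.7, -204.6, 73.5]
tcp_rot: [[0.986, 0.104, 0.131], [0.102, -0.995, 0.018], [0.132, -0.004, -0.991]]
wrist_force: [-13.1, -2.3, 7.5]
finger_gap: 0.7
finger_force: 6.2
```

```bash
python3 st.py
```

```text
15.6667 bed [-130.8    0.8   42.2] [[1.0, 0.0, -0.008], [0.0, -1.0, 0.004], [-0.008, -0.004, -1.0]] F [-12.1  -1.    9.3] [-0.59  0.69  1.76  0.16  0.6   0.75] 0.6837972239459407
```

The cradle is against the stop: force rose to 12 N with no further travel. I back off, rise, and look at the knob.

{"name": "jog_arm", "arguments": {
  "increments": [
    {"linear": [-0.3,0,0],"twist": [0,0,0]},
    {"linear": [-0.5,0,0],"twist": [0,0,0]},
    {"linear": [-0.3,0,-0.5],"twist": [0,0,0]},
    {"linear": [0,0,-0.9],"twist": [0,0,0]},
    {"linear": [0,0,-0.9],"twist": [0,0,0]},
    {"linear": [-0.5,-0.6,-0.4],"twist": [0,0,0]},
    {"linear": [-0.5,-0.6,0],"twist": [0,0,0]},
    {"linear": [-0.4,-0.6,0],"twist": [0,0,0]},
    {"linear": [0,0,0],"twist": [0,0,0]},
    {"linear": [0,0,0],"twist": [0,0,0]},
    {"linear": [0,0,0],"twist": [0,0,0]}
  ],
  "fingers": 46
}}

```text
time_s: 16.58
position: [429.9, -146.9, 167.6]
tcp_rot: [[0.985, 0.102, 0.143], [0.101, -0.995, 0.012], [0.143, 0.003, -0.99]]
wrist_force: [1.0, -1.1, -0.7]
finger_gap: 45.5
finger_force: 0.0
```

```bash
python3 st.py
python3 - <<'E'
from h import *
s=env.sense();C=cam('wrist',s);O=np.array([679.5,-191.5,50]);R=bedR(.103)
im=snap('wrist','w6')
k=[-131+82*np.cos(np.pi-.64),78+82*np.sin(np.pi-.64)]
for n,p in(('pivtop',(-131,78,56)),('knob',(*k,72)),('plateback',(-120,0,52)),('foot',(-235,0,0))): print(n,proj(C,O+R@np.array(p)).round(1))
a=cv2.cvtColor(im,cv2.COLOR_RGB2BGR)[:300];cv2.imwrite('pics/c6.png',cv2.resize(a,None,fx=1.5,fy=1.5))
E
```

```text
16.5833 bed [-224.9   70.   150.5] [[1.0, -0.0, 0.003], [-0.0, -1.0, -0.003], [0.003, 0.003, -1.0]] F [ 0.8 -1.2 -0.8] [-0.64  0.4   2.02  0.16  0.62  0.7 ] 45.4943413530605
pivtop [237.   72.8]
knob [167.1 170. ]
plateback [348.2  56.9]
foot [322.4 196.5]
```

View pics/c6.png

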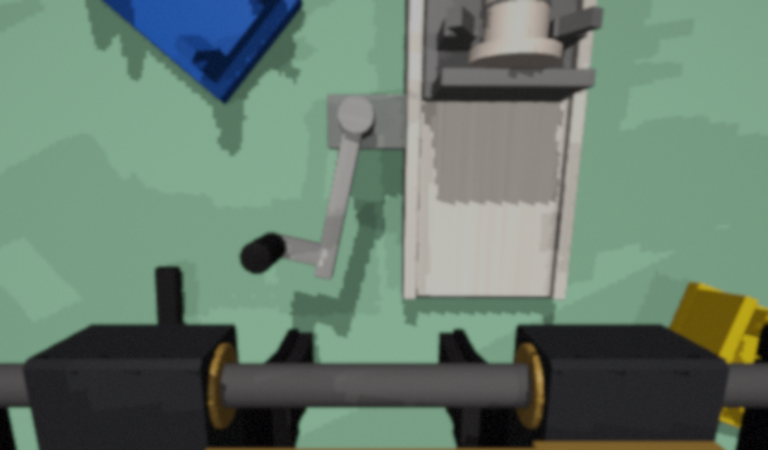

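The knob top is at (257,256) in the view, within 3 mm of the prediction. The cradle is homed with the flange in its gap, and the magnifier handle at (168,295) is low and clear. I'll pinch the knob.

{"name": "jog_arm", "arguments": {
  "increments": [
    {"linear": [0.35,-0.68,0],"twist": [0,0,0]},
    {"linear": [0.34,-0.67,0.2],"twist": [0,0,0]},
    {"linear": [0,0,0.6],"twist": [0,0,0]},
    {"linear": [0,0,0.6],"twist": [0,0,0]},
    {"linear": [0,0,0.5],"twist": [0,0,0]},
    {"linear": [0,0,0.26],"twist": [0,0,0]},
    {"linear": [0,0,0],"twist": [0,0,0]},
    {"linear": [0,0,0],"twist": [0,0,0]}
  ]
}}

```text
time_s: 17.3
position: [462.8, -88.8, 84.7]
tcp_rot: [[0.985, 0.102, 0.139], [0.101, -0.995, 0.014], [0.14, -0.0, -0.99]]
wrist_force: [0.6, 0.4, 0.0]
finger_gap: 46.3
finger_force: 0.0
```

{"name": "jog_arm", "arguments": {
  "increments": [
    {"linear": [0,0,0],"twist": [0,0,0]},
    {"linear": [0,0,0],"twist": [0,0,0]},
    {"linear": [0,0,0],"twist": [0,0,0]},
    {"linear": [0,0,0],"twist": [0,0,0]},
    {"linear": [0,0,0],"twist": [0,0,0]},
    {"linear": [0,0,0],"twist": [0,0,0]},
    {"linear": [0,0,0],"twist": [0,0,0]},
    {"linear": [0,0,0],"twist": [0,0,0]}
  ],
  "fingers": 0,
  "force": 10
}}

```text
time_s: 17.97
position: [461.7, -88.0, 85.7]
tcp_rot: [[0.985, 0.102, 0.139], [0.101, -0.995, 0.014], [0.14, 0.0, -0.99]]
wrist_force: [-0.8, 0.1, 5.0]
finger_gap: 15.7
finger_force: 10.0
```

```bash
python3 st.py
python3 - <<'E'
from h import *
s=env.sense();O=np.array([679.5,-191.5,50]);R=bedR(.103);b=R.T@(s['position']-O)-[-131,78,0]
a0=np.degrees(np.arctan2(b[1],b[0]));print(a0,np.hypot(*b[:2]))
a=np.radians(np.linspace(a0,248.5,19));P=82*np.c_[np.cos(a),-np.sin(a)];print((np.diff(P,axis=0)/40).round(2).tolist())
E
```

```text
17.9667 bed [-199.   125.3   64.1] [[1.0, -0.001, 0.001], [-0.001, -1.0, -0.0], [0.001, 0.0, -1.0]] F [-0.1  0.2  5.1] [-0.47  0.59  2.04  0.2   0.39  0.81] 15.713140788955336
145.17337850275763 82.85323603677502
[[-0.11, 0.17], [-0.09, 0.18], [-0.07, 0.19], [-0.05, 0.2], [-0.03, 0.2], [-0.01, 0.2], [0.01, 0.21], [0.03, 0.2], [0.05, 0.2], [0.07, 0.19], [0.09, 0.19], [0.11, 0.18], [0.12, 0.16], [0.14, 0.15], [0.15, 0.14], [0.17, 0.12], [0.18, 0.1], [0.19, 0.08]]
```

Pinched at 15.7 mm. Now I swing it along the arc.

{"name": "jog_arm", "arguments": {
  "increments": [
    {"linear": [-0.11,0.17,0],"twist": [0,0,0]},
    {"linear": [-0.09,0.18,0],"twist": [0,0,0]},
    {"linear": [-0.07,0.19,0],"twist": [0,0,0]},
    {"linear": [-0.05,0.2,0],"twist": [0,0,0]},
    {"linear": [-0.03,0.2,0],"twist": [0,0,0]},
    {"linear": [-0.01,0.2,0],"twist": [0,0,0]},
    {"linear": [0.01,0.21,0],"twist": [0,0,0]},
    {"linear": [0.03,0.2,0],"twist": [0,0,0]},
    {"linear": [0.05,0.2,0],"twist": [0,0,0]},
    {"linear": [0,0,0],"twist": [0,0,0]}
  ]
}}

```text
time_s: 18.8
position: [459.6, -161.4, 83.9]
tcp_rot: [[0.985, 0.101, 0.141], [0.101, -0.995, 0.012], [0.142, 0.003, -0.99]]
wrist_force: [-3.8, -1.2, 2.7]
finger_gap: 15.6
finger_force: 10.0
```

```bash
python3 st.py
```

```text
18.8 bed [-208.8   52.5   63.7] [[1.0, -0.001, 0.002], [-0.001, -1.0, -0.003], [0.002, 0.003, -1.0]] F [-3.5 -0.8  3.2] [-0.62  0.61  2.    0.22  0.43  0.65] 15.644955252114283
```

{"name": "jog_arm", "arguments": {
  "increments": [
    {"linear": [0.07,0.19,0],"twist": [0,0,0]},
    {"linear": [0.09,0.19,0],"twist": [0,0,0]},
    {"linear": [0.11,0.18,0],"twist": [0,0,0]},
    {"linear": [0.12,0.16,0],"twist": [0,0,0]},
    {"linear": [0.14,0.15,0],"twist": [0,0,0]},
    {"linear": [0.15,0.14,0],"twist": [0,0,0]},
    {"linear": [0.17,0.12,0],"twist": [0,0,0]},
    {"linear": [0.16,0.09,0],"twist": [0,0,0]},
    {"linear": [0.12,0.05,0],"twist": [0,0,0]},
    {"linear": [0.08,0.03,0],"twist": [0,0,0]},
    {"linear": [0,0,0],"twist": [0,0,0]},
    {"linear": [0,0,0],"twist": [0,0,0]}
  ]
}}

```text
time_s: 19.8
position: [509.1, -205.0, 90.1]
tcp_rot: [[0.986, 0.103, 0.134], [0.102, -0.995, 0.016], [0.135, -0.002, -0.991]]
wrist_force: [-8.3, -1.3, 3.7]
finger_gap: 15.6
finger_force: 10.0
```

```bash
python3 st.py
```

```text
19.8 bed [-163.6    4.1   63.5] [[1.0, 0.0, -0.005], [0.0, -1.0, 0.002], [-0.005, -0.002, -1.0]] F [-7.8 -0.4  4.8] [-0.64  0.64  1.83  0.17  0.58  0.69] 15.590324908144964
```

{"name": "jog_arm", "arguments": {
  "increments": [
    {"linear": [0.05,0.05,0],"twist": [0,0,0]},
    {"linear": [0.05,0.04,0],"twist": [0,0,0]},
    {"linear": [0,0,0],"twist": [0,0,0]},
    {"linear": [0,0,0],"twist": [0,0,0]},
    {"linear": [0,0,0],"twist": [0,0,0]}
  ]
}}

```text
time_s: 20.22
position: [510.2, -205.1, 89.8]
tcp_rot: [[0.986, 0.104, 0.127], [0.102, -0.994, 0.023], [0.129, -0.009, -0.992]]
wrist_force: [-12.2, 3.8, 5.1]
finger_gap: 16.0
finger_force: 10.0
```

```bash
python3 st.py
```

```text
20.2167 bed [-162.6    3.9   63.1] [[1.0, 0.0, -0.011], [0.0, -1.0, 0.009], [-0.011, -0.009, -1.0]] F [-10.9   5.1   6.7] [-0.63  0.64  1.83  0.17  0.59  0.7 ] 15.972342667733153
```

{"name": "jog_arm", "arguments": {
  "increments": [
    {"linear": [0.06,0.03,0],"twist": [0,0,0]},
    {"linear": [0,0,0],"twist": [0,0,0]},
    {"linear": [0,0,0],"twist": [0,0,0]},
    {"linear": [-0.1,-0.06,0],"twist": [0,0,0]},
    {"linear": [-0.03,-0.03,0],"twist": [0,0,0]},
    {"linear": [0,0,0],"twist": [0,0,0]}
  ]
}}

```text
time_s: 20.72
position: [511.3, -204.9, 89.9]
tcp_rot: [[0.985, 0.102, 0.136], [0.101, -0.995, 0.018], [0.137, -0.004, -0.991]]
wrist_force: [-3.6, 5.3, -2.1]
finger_gap: 15.7
finger_force: 10.0
```

```bash
python3 st.py
```

```text
20.7167 bed [-161.5    4.    63. ] [[1.0, -0.001, -0.003], [-0.001, -1.0, 0.004], [-0.003, -0.004, -1.0]] F [-3.3  5.6 -1.7] [-0.63  0.64  1.83  0.17  0.58  0.69] 15.74071645890519
```

{"name": "jog_arm", "arguments": {
  "increments": [
    {"linear": [0,0,0],"twist": [0,0,0]},
    {"linear": [0,0,0],"twist": [0,0,0]},
    {"linear": [0,0,0],"twist": [0,0,0]},
    {"linear": [0,0,0],"twist": [0,0,0]},
    {"linear": [0,0,0],"twist": [0,0,0]},
    {"linear": [0,0,-0.4],"twist": [0,0,0]},
    {"linear": [0,0,-0.8],"twist": [0,0,0]},
    {"linear": [0,0,-0.8],"twist": [0,0,0]},
    {"linear": [-0.7,0,-0.2],"twist": [0,0,0]},
    {"linear": [-0.8,0,0],"twist": [0,0,0]},
    {"linear": [0,0,0],"twist": [0,0,0]},
    {"linear": [0,0,0],"twist": [0,0,0]},
    {"linear": [0,0,0],"twist": [0,0,0]}
  ],
  "fingers": 46
}}

```text
time_s: 21.8
position: [442.1, -215.1, 170.0]
tcp_rot: [[0.985, 0.101, 0.141], [0.1, -0.995, 0.012], [0.142, 0.002, -0.99]]
wrist_force: [0.6, 0.3, -0.0]
finger_gap: 46.4
finger_force: 0.0
```

```bash
python3 st.py
cat > kn.py <<'E'
from h import *
s=env.sense();C=cam('wrist',s);O=np.array([679.5,-191.5,50]);R=bedR(.103)
im=snap('wrist','w7')
k0=proj(C,O+R@np.array([-161,2,72.]));k1=proj(C,O+R@np.array([-161,2,34.]));print('pred top,base',k0.round(1),k1.round(1),'pivot',proj(C,O+R@np.array([-131,78,56.])).round(1))
u,v=k0.astype(int);g=im.max(2);m=np.zeros_like(g);m[v-45:v+45,u-45:u+45]=(g[v-45:v+45,u-45:u+45]<40)*255
m[205:]=0
n,l,st,c=cv2.connectedComponentsWithStats(m)
for i in range(1,n):
    if st[i,4]>40: print(st[i],c[i].round(1))
hc=cv2.HoughCircles(cv2.GaussianBlur(255-g,(3,3),0),cv2.HOUGH_GRADIENT,1,20,param1=80,param2=12,minRadius=8,maxRadius=16)
print('col profile at knob col',g[20:160:2,u].tolist())
for p in([] if hc is None else hc[0]):
    if np.hypot(*(p[:2]-k0))<30: print('circle',p.round(1),onbed(C,p[0],p[1],O,.103,72).round(1))
E
python3 kn.py
```

```text
21.8 bed [-219.5    1.   152.1] [[1.0, -0.001, 0.002], [-0.001, -1.0, -0.002], [0.002, 0.002, -1.0]] F [ 0.6  0.2 -0.1] [-0.74  0.44  1.92  0.16  0.69  0.6 ] 46.37978213885423
pred top,base [247.  125.4] [247.4 123.6] pivot [139.3  81.3]
[236 117  19  19 295] [245.1 125.9]
col profile at knob col [186, 184, 185, 185, 185, 185, 186, 186, 186, 186, 186, 185, 138, 72, 70, 71, 69, 72, 88, 110, 115, 115, 106, 56, 33, 34, 34, 72, 116, 112, 109, 112, 118, 129, 133, 121, 112, 112, 112, 127, 151, 152, 152, 152, 152, 152, 150, 111, 42, 35, 34, 34, 32, 31, 31, 29, 27, 27, 57, 115, 125, 128, 125, 125, 127, 125, 126, 126, 126, 127]
circle [245.5 125.5  11.4] [-161.1    3.    72. ]
```

{"name": "jog_arm", "arguments": {
  "increments": [
    {"linear": [0.5,-0.05,0],"twist": [0,0,0]},
    {"linear": [0.3,0,0],"twist": [0,0,0]},
    {"linear": [0,0,0],"twist": [0,0,0]},
    {"linear": [0,0,0],"twist": [0,0,0]},
    {"linear": [0,0,0],"twist": [0,0,0]},
    {"linear": [0,0,0],"twist": [0,0,0]},
    {"linear": [0,0,0],"twist": [0,0,0]},
    {"linear": [0,0,0],"twist": [0,0,0]},
    {"linear": [0,0,0.6],"twist": [0,0,0]},
    {"linear": [0,0,0.7],"twist": [0,0,0]},
    {"linear": [0,0,0.5],"twist": [0,0,0]},
    {"linear": [0,0,0.3],"twist": [0,0,0]},
    {"linear": [0,0,0],"twist": [0,0,0]},
    {"linear": [0,0,0],"twist": [0,0,0]}
  ],
  "fingers": 0
}}

```text
time_s: 23.02
position: [483.8, -207.5, 90.3]
tcp_rot: [[0.985, 0.102, 0.138], [0.101, -0.995, 0.015], [0.139, -0.001, -0.99]]
wrist_force: [-0.1, -0.0, 0.6]
finger_gap: 0.2
finger_force: 0.0
```

{"name": "jog_arm", "arguments": {
  "increments": [
    {"linear": [0.08,0,0],"twist": [0,0,0]},
    {"linear": [0.06,0,0],"twist": [0,0,0]},
    {"linear": [0.04,0,0],"twist": [0,0,0]},
    {"linear": [0,0,0],"twist": [0,0,0]},
    {"linear": [0,0,0],"twist": [0,0,0]}
  ]
}}

```text
time_s: 23.43
position: [491.7, -207.0, 92.5]
tcp_rot: [[0.985, 0.102, 0.14], [0.102, -0.995, 0.013], [0.141, 0.001, -0.99]]
wrist_force: [-0.7, 0.7, 0.3]
finger_gap: 0.7
finger_force: 0.0
```

```bash
python3 st.py
```

```text
23.4333 bed [-180.6    3.9   68.4] [[1.0, -0.0, 0.001], [-0.0, -1.0, -0.001], [0.001, 0.001, -1.0]] F [-0.5  0.8  0.4] [-0.66  0.62  1.88  0.19  0.55  0.65] 0.684338888259996
```

{"name": "jog_arm", "arguments": {
  "increments": [
    {"linear": [0.04,0,0],"twist": [0,0,0]},
    {"linear": [0.04,0,0],"twist": [0,0,0]},
    {"linear": [0.03,0,0],"twist": [0,0,0]},
    {"linear": [0,0,0],"twist": [0,0,0]},
    {"linear": [0,0,0],"twist": [0,0,0]}
  ]
}}

```text
time_s: 23.85
position: [494.2, -206.4, 92.3]
tcp_rot: [[0.985, 0.103, 0.136], [0.102, -0.995, 0.015], [0.137, -0.001, -0.991]]
wrist_force: [-5.0, -2.3, 2.9]
finger_gap: 0.5
finger_force: 2.7
```

{"name": "jog_arm", "arguments": {
  "increments": [
    {"linear": [0.04,0,0],"twist": [0,0,0]},
    {"linear": [0.02,0,0],"twist": [0,0,0]},
    {"linear": [0,0,0],"twist": [0,0,0]},
    {"linear": [0,0,0],"twist": [0,0,0]}
  ]
}}

```text
time_s: 24.18
position: [494.4, -206.3, 92.3]
tcp_rot: [[0.986, 0.104, 0.132], [0.103, -0.995, 0.015], [0.133, -0.002, -0.991]]
wrist_force: [-12.8, -7.2, 5.1]
finger_gap: 0.5
finger_force: 6.1
```

```bash
python3 st.py
```

```text
24.1833 bed [-177.9    4.3   67.8] [[1.0, 0.001, -0.006], [0.001, -1.0, 0.002], [-0.006, -0.002, -1.0]] F [-12.6  -5.8   6.9] [-0.65  0.63  1.86  0.17  0.56  0.67] 0.460724361807998
```

The latch is on its end stop: force went from 5 to 13 N over 0.2 mm. I withdraw and check by numbers.

{"name": "jog_arm", "arguments": {
  "increments": [
    {"linear": [-0.3,0,0],"twist": [0,0,0]},
    {"linear": [-0.4,0,0],"twist": [0,0,0]},
    {"linear": [-0.2,0,-0.5],"twist": [0,0,0]},
    {"linear": [0,0,-0.8],"twist": [0,0,0]},
    {"linear": [0,0,-0.8],"twist": [0,0,0]},
    {"linear": [0,0,0],"twist": [0,0,0]},
    {"linear": [0,0,0],"twist": [0,0,0]},
    {"linear": [0,0,0],"twist": [0,0,0]},
    {"linear": [0,0,0],"twist": [0,0,0]}
  ]
}}

```text
time_s: 24.93
position: [450.4, -210.5, 169.9]
tcp_rot: [[0.985, 0.102, 0.138], [0.101, -0.995, 0.016], [0.138, -0.002, -0.99]]
wrist_force: [0.7, 0.7, -0.0]
finger_gap: 0.3
finger_force: 0.0
```

```bash
python3 st.py; python3 kn.py
python3 - <<'E'
from h import *
s=env.sense();C=cam('wrist',s);O=np.array([679.5,-191.5,50]);R=bedR(.103)
im=snap('wrist','w8').max(2)
# dark->bright transitions along bed x line at y=-25 (plate top z=52 rear edge expected -120)
for x in(-130,-124,-120,-116,-112,-108):
    u,v=proj(C,O+R@np.array([x,-25,52.]));print(x,round(u),round(v),im[int(round(v)),int(round(u))])
E
```

```text
24.9333 bed [-210.8    4.7  150.8] [[1.0, -0.001, -0.001], [-0.001, -1.0, 0.002], [-0.001, -0.002, -1.0]] F [ 0.7  0.6 -0.1] [-0.72  0.45  1.91  0.16  0.7   0.63] 0.3278899197263219
pred top,base [253. 138.] [252.6 134.3] pivot [145.6  93.5]
[242 127  19  22 314] [251.  137.5]
col profile at knob col [127, 158, 188, 190, 190, 190, 190, 190, 191, 190, 190, 191, 191, 191, 190, 191, 191, 192, 166, 90, 74, 72, 69, 70, 89, 109, 115, 118, 112, 64, 35, 38, 83, 123, 119, 111, 117, 115, 115, 116, 115, 115, 114, 114, 118, 146, 156, 156, 157, 156, 156, 156, 143, 61, 38, 38, 36, 37, 34, 31, 28, 30, 31, 26, 39, 108, 130, 131, 129, 130]
circle [251.5 138.5  10.6] [-161.3    3.    72. ]
-130 290 92 127
-124 291 83 56
-120 291 77 91
-116 291 71 120
-112 291 65 83
-108 291 59 74
```

```bash
python3 -c "
from workcell import env;print(env.finish_job())"
```

```text
the job is handed in; nothing more can be done
None
```

The job is handed in after 24.9 s of the 72 s: the syringe is seated with its flange in the gap, the cradle is home against the top stop, and the latch is closed on its end stop; by force and camera checks all three held, and nothing I saw showed a bystander disturbed.

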